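# Check a lino cut through the reading lens

## Robot

A 6-joint arm with a two-finger parallel gripper is mounted at the origin on the work surface. World frame = base frame: x ahead of the robot, y to its left, z up, the work surface at z = 0. Lengths are in m, angles in rad, forces in N, time in s.
With the tool pointing down it reaches from about 0.3 to 0.775 m from the base axis. Payload 14.6 kg.
Tool frame: the origin (TCP) lies between the finger pads, 19 mm behind the fingertips; this is the grasp point; z points along the fingers, y is the line along which they close (so a half turn about z gives the same grasp; the last joint's range is limited). The gripper opens to 85 mm and grips with 20 to 120 N. Pads are 22 mm wide; open, the fingers measure 114 mm over their backs; the gripper's body (76 mm by 85 mm) begins 54 mm behind the grasp point. The pads swing forward as they close: fully open they stand 13 mm farther back than shut.
Start: joints at [1.2, 0.3, 1.521, -0, 1.321, -0.067], TCP at [0.165, 0.525, 0.25] pointing down, gripper open.
Joint ranges: [-3.03, 3.03], [-0.79, 2.21], [0.23, 2.52], [-1.04, 4.18], [0, 3.07], [-2.55, 2.55]. Speed limits (rad/s): [2.22, 2.22, 2.57, 3.14, 3.14, 3.14].

## Interface

Orientations are given as a unit quaternion [w, x, y, z].
In Python, from bench import env gives the robot as it stands.
- The arm moves only by the tool send_rows, never from a script. Its argument "steps" is a list of rows, each a list of 7 numbers: the opening, from -1 (shut) to 1 (fully open), then the shift along the world's x, y, z as a fraction of full scale, then the turn, a rotation vector about the world's x, y, z as a fraction of full scale. In form: [[hand, x, y, z, ax, ay, az], ...]. A call has 1 to 20 rows; each row is the pose to reach, as a shift and turn from the pose commanded when the call began; what a row does not reach only later rows make up. Full scale, the value 1, is 0.5 m for a shift and pi/2 rad for a turn. A row lasts 1/10 s, in which the tool goes at most 50 mm and 8.59 degrees, less where a joint would pass 70% of its speed; a pose out of reach is approached as far as the arm can. A call with a number of a shift or a turn outside -1 to 1 is refused whole. A call with a gripper value outside its range is refused whole. The fingers move at their own pace and stop on an object; "force" is the grip in N (left out, the last holds). Time passes only in rows, so rows that repeat a pose let the fingers close. It gives the time, the measured TCP pose, the force, the opening and the grip force at its end, in the units of the state.
- env.sense(): the state, without advancing time (a new reading comes with each control period).
- env.grab_frame(name): name is "side" or "top" or "wrist"; returns a dict with "image" (480x640x3 uint8, red, green, blue), "K" (3x3 intrinsics, pixels), "dist" ([k1, k2, p1, p2, k3] as OpenCV has them; the pictures are not rectified), "position" and "rotation" of the camera in the world; the wrist camera has in their place "hand_eye" (4x4, takes a point from camera to tool coordinates, whose origin is the TCP and whose axes are the flange's). Camera axes: x right, y down, z forward; pixel columns grow to the right and rows downward; lengths in m; the calibration is good to about 2 mm. A picture is of the moment at which its call begins: read the wrist's pose just before it. There is no depth.
- env.hand_in(): hands the job in; it is judged then, once.
The state is a dict: "t": time; "joint_pos": joint angles; "joint_velocities": joint speeds; "tau": joint torques, N m; "tool_pos": TCP position; "tcp_rot": TCP orientation; "contact_force": force on the tool from outside, world axes, zero at the start; "wrist_torque": the same for the moment, N m; "finger_gap": finger opening in m; "finger_force": force on a finger pad.
Only numpy, scipy, OpenCV 4.12 (cv2) and the standard library are available. Lean on these libraries where they do the work, as an engineer would, in place of code of your own. Each camera call takes 0.05 s, during which the arm holds its last target. There are 200 camera calls.

## Task

I want to look over the cut of this lino block before inking it: lift the blue lid off its box by the knob and set it down gently, right way up, on the bare bench. Then pick up the reading lens by its handle and hold it level and still, centred over the block, with the middle of its rim at the height of the white line on the red rule stop, and finish while still holding it there. Keep the lens from touching the block or the rule, and leave the box, the rule stand with its stop and everything else on the bench where they are.

Things in the scene. Friction and masses are not known exactly. Their poses are not given: they have to be found in the camera images.
- box: Open plywood storage box, loose, 0.7 kg, 98 x 98 mm, 36 mm high, walls 6 mm. A square lino block (74 x 74 mm, reddish-brown lino on pale wood, pale zigzag cut in its face) is fixed in it, its face 5 mm below the rim. Origin: centre of the box's underside on the bench, z up, x and y along its sides. The lid covers it at the start.
- cut (a point): Centre of the lino block's face, 31 mm above the bench: the point the lens is to be centred over.
- lid: Loose blue lid, 110 x 110 mm, 0.15 kg. Its 16 mm skirt hangs round the box rim with 2 mm play; its 6 mm top plate rests on the rim. Brass knob in the middle: 24 mm diameter, 28 to 48 mm above the skirt's lower edge, on a 14 mm neck. Origin: centre of the skirt's lower edge (20 mm above the bench on the box, 0 when stood on the bench), z up through the knob. Raised straight up 20 mm it is free.
- knob (a point): Centre of the lid's brass knob, 38 mm above the lid's origin.
- reading_lens: Round reading lens lying flat on the bench, about 0.12 kg. Dark rim 90 mm in diameter, 12 mm thick; brass neck; black flat-sided handle 15 mm wide, 16 mm high, 63 to 173 mm from the lens centre along -x (roughly towards the robot). Origin: under the lens centre, level with the undersides of rim and handle; z is the lens axis, up; x from the handle to the lens, y across the handle.
- lens_middle (a point): Centre of the lens, in the middle of the rim's thickness: 6 mm above the lens's origin. This is what must be at the height of index_line.
- handle (a point): Grip point on the lens's handle: 110 mm from the lens centre along its -x, 8 mm above its underside.
- rule_stand: Heavy dark steel rule stand, loose, 1.2 kg, foot 60 x 80 mm, holding a steel rule 30 mm wide and 3 mm thick upright, its top 208 mm above the bench. It stands behind the box (seen from the robot), to its left or right, 120 mm or more from the box's centre. Origin: centre of the foot's underside, z up; the rule's flat faces look along its x.
- index_line (a point): Centre of the red rule stop (16 x 42 x 16 mm) clamped on the rule, at the height of the white line around its middle: it marks the focal height, somewhere between 90 and 125 mm above the bench. Its z axis points up. A push of more than about 6 N shifts the stop along the rule.
- marker_jar: Glass jar of felt pens, 72 mm diameter, jar 95 mm high, pens in it reaching 180 mm, within the width of the jar. Stands behind the box on the other side from the rule stand. Origin: centre of its underside.
- die_a: Big wooden die, 48 mm cube with rounded edges and black zigzags, on the bench on the other side of the box from the reading lens. Origin: centre of its underside.
- die_b: Second wooden die like die_a, at the back left of the bench. Origin: centre of its underside.
- ink_tin: Ink tin with black lid, 84 mm diameter, 52 mm high, at the back right of the bench. Origin: centre of its underside.
- brayer: Ink roller at the left of the bench: black rubber roller 38 mm in diameter and 76 mm wide along its y, wooden handle reaching 153 mm along its -x. Origin: on the bench under the roller.
Mind the look-alikes: they are no part of the job. Of the things that look like the reading_lens, the smallest one is meant.

How it is judged:
By the outcome, as a careful person would: the job done as asked, in the order asked, and still so for the second after the job is handed in, while the arm keeps its last pose, push and grip.
It also fails if it takes over 66 s, if anything falls off the work surface, if the arm or the gripper's body presses on something with over 40 N, if the wrist force passes 120 N, or if a joint passes its speed limit or range.

## Working session

There is one attempt and no reset: what is moved stays moved. The work goes in short steps, Python scripts to look and compute and a tool call to move; the robot and the scene stay as the last step left them, time stands still between calls to the robot, and variables do not carry over. Pictures are saved under pics/ and viewed, at most 10 in all, crops included, and the job is handed in when it is done.

Besides the shell and the picture viewer there is one more tool, called after "Call:" in YAML: its name, and indented under it one key for each argument. send_rows: Moves the arm, as the interface text tells. Its arguments: {"type":"object","properties":{"steps":{"type":"array"},"force":{"type":"number"}},"required":["steps"]}

```bash
mkdir -p pics; ls; python3 - <<'E'
from bench import env
import cv2
s=env.sense();print(s)
for n in("top","side"):
    f=env.grab_frame(n);cv2.imwrite(f"pics/{n}0.png",f["image"][:,:,::-1]);print(n,f["K"],f["dist"],f["position"],f["rotation"])
E
```

```text
pics
{'t': 0.0, 'joint_pos': array([ 1.20039439e+00,  3.00481082e-01,  1.52162277e+00,  6.20145289e-06,
        1.32070865e+00, -6.65996532e-02]), 'joint_velocities': array([ 0.0010907 , -0.00153323,  0.00016509,  0.00143142,  0.00051315,
        0.00033422]), 'tau': array([-1.76273159e-03, -5.43494868e+01, -3.61800599e+01, -1.16913443e-04,
        3.96402073e-03,  1.67479999e-05]), 'tool_pos': array([0.16445106, 0.52459899, 0.24939819]), 'tcp_rot': array([-1.35143227e-04,  1.51318389e-01,  9.88484888e-01, -5.94770475e-04]), 'contact_force': array([-0.64688043, -0.57842177,  0.71060383]), 'wrist_torque': array([-0.00984487, -0.06374356, -0.02578393]), 'finger_force': 0.0, 'finger_gap': 0.08530706187088374}
top [[535.83129277   0.         323.40170286]
 [  0.         535.83129277 245.36569861]
 [  0.           0.           1.        ]] [-0.09623605  0.          0.          0.          0.        ] [0.2801739  0.03918485 1.47842486] [-0.05098773  0.71021974 -0.70101524  0.0395703 ]
side [[507.44103447   0.         323.57186693]
 [  0.         507.44103447 237.26820459]
 [  0.           0.           1.        ]] [0.01077216 0.         0.         0.         0.        ] [ 0.13485906 -0.85611168  0.77643527] [-0.44869728  0.87737666 -0.1510016   0.07797093]
```

View pics/top0.png

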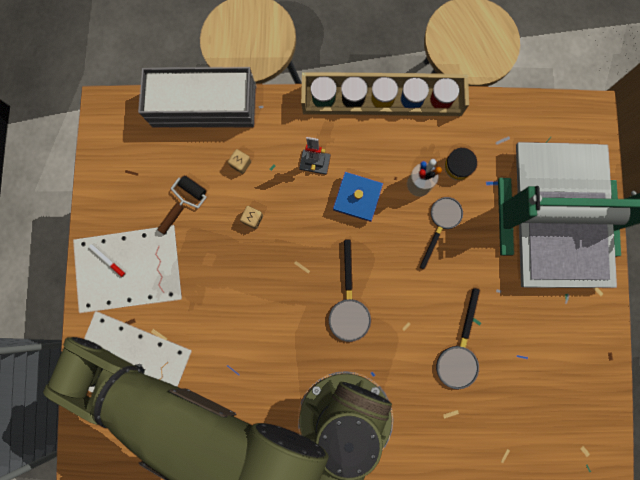

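View pics/side0.png

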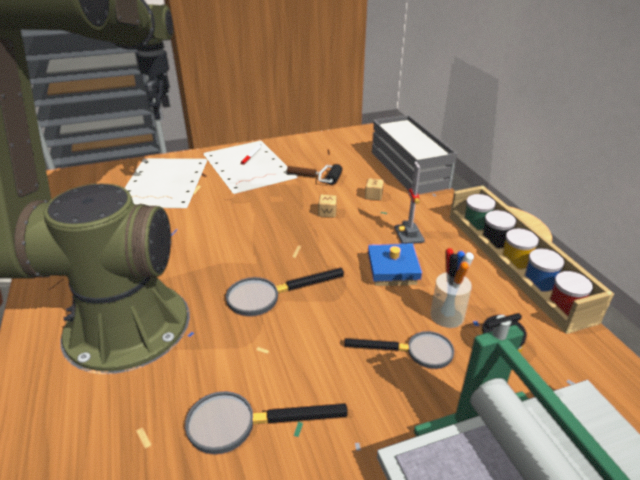

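The top view shows three lenses: (446,213), (349,320) and (457,367). The first has the smallest rim (about 33 px against about 42 px) and its handle points towards the robot, so that's my pick. The lid is at (358,197) with its knob at (358,194). The red stop is at about (315,150), with the dies at (238,160) and (250,216).

```bash
cat > h.py <<'E'
import numpy as np, cv2
from scipy.spatial.transform import Rotation as R
from bench import env
def rot(q): return R.from_quat(np.roll(q,-1))
def grab(n,save=None):
    s=env.sense(); f=env.grab_frame(n)
    if n=="wrist":
        H=np.array(f["hand_eye"]); Q=rot(s["tcp_rot"]).as_matrix()
        f["C"]=Q@H[:3,3]+s["tool_pos"]; f["M"]=Q@H[:3,:3]
    else: f["C"]=np.array(f["position"]); f["M"]=rot(f["rotation"]).as_matrix()
    if save: cv2.imwrite(save,f["image"][:,:,::-1])
    return f
def ray(f,p):
    u=cv2.undistortPoints(np.array(p,float).reshape(-1,1,2),f["K"],np.array(f["dist"])).reshape(-1,2)
    d=np.c_[u,np.ones(len(u))]@f["M"].T
    return d/np.linalg.norm(d,axis=1)[:,None]
def plane(f,p,z):
    d=ray(f,p); return f["C"]+d*((z-f["C"][2])/d[:,2:])
def proj(f,P):
    P=np.atleast_2d(P).astype(float); rv=cv2.Rodrigues(f["M"].T)[0]; t=-f["M"].T@f["C"]
    return cv2.projectPoints(P,rv,t,f["K"],np.array(f["dist"]))[0].reshape(-1,2)
def tri(fs,ps):
    A=np.zeros((3,3));b=np.zeros(3)
    for f,p in zip(fs,ps):
        d=ray(f,[p])[0];m=np.eye(3)-np.outer(d,d);A+=m;b+=m@f["C"]
    x=np.linalg.solve(A,b); return x,[proj(f,x)[0]-p for f,p in zip(fs,ps)]
E
python3 - <<'E'
from h import *
t=grab("top");s=grab("side")
for n,p,z in [("lens",(446,213),.012),("l2",(349,320),.012),("l3",(457,367),.012),("hend",(423,267),.016),("hstart",(438,233),.016),("knob",(358,194.5),.068),("dieA",(250,216),.048),("dieB",(238,160),.048),("jar",(424,180),.09),("tin",(461,163),.052)]: print(n,plane(t,[p],z).round(3))
for n,p in [("lens r",16),]:print(plane(t,[(430,213),(462,213),(328.5,320),(370,320),(436,367),(478,367)],.012).round(3))
print(tri([t,s],[(313,151),(414,197)]),tri([t,s],[(358,194.5),(395,252)]))
c=t["image"]
a=cv2.resize(c[180:280,400:500],(400,400),interpolation=2); b=cv2.resize(c[120:220,280:380],(400,400),interpolation=2)
cv2.imwrite("pics/crop1.png",np.hstack([a,b])[:,:,::-1])
E
```

```text
lens [[ 0.564 -0.276  0.012]]
l2 [[ 0.266 -0.008  0.012]]
l3 [[ 0.142 -0.301  0.012]]
hend [[ 0.412 -0.21   0.016]]
hstart [[ 0.507 -0.252  0.016]]
knob [[ 0.601 -0.028  0.068]]
dieA [[0.543 0.265 0.048]]
dieB [[0.7   0.303 0.048]]
jar [[ 0.637 -0.202  0.09 ]]
tin [[ 0.697 -0.312  0.052]]
[[ 0.563 -0.231  0.012]
 [ 0.565 -0.321  0.012]
 [ 0.265  0.048  0.012]
 [ 0.266 -0.065  0.012]
 [ 0.142 -0.244  0.012]
 [ 0.142 -0.359  0.012]]
(array([0.70889264, 0.09219497, 0.11626266]), [array([ 0.46103056, -1.18081891]), array([-1.32456459,  0.27297806])]) (array([ 0.60456165, -0.02879431,  0.05798799]), [array([ 0.20036029, -0.55041383]), array([-0.67524391,  0.11937365])])
```

View pics/crop1.png

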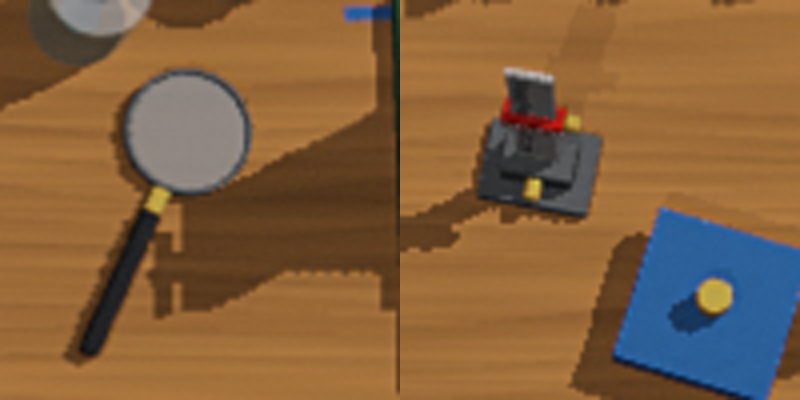

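The crop confirms it: the lens at (446.7,212.7) measures 90 mm across, while the others are about 115 mm. The right half shows the rule stand with its red stop, and the lid with its knob. Next I'll move to a viewing pose.

Call:
send_rows:
  steps:
    - [1, 0.72, -0.9, 0.06, 0, 0, 0]
    - [1, 0.72, -0.9, 0.06, 0, 0, 0]
    - [1, 0.72, -0.9, 0.06, 0, 0, 0]
    - [1, 0.72, -0.9, 0.06, 0, 0, 0]
    - [1, 0.72, -0.9, 0.06, 0, 0, 0]
    - [1, 0.72, -0.9, 0.06, 0, 0, 0]
    - [1, 0.72, -0.9, 0.06, 0, 0, 0]
    - [1, 0.72, -0.9, 0.06, 0, 0, 0]
    - [1, 0.72, -0.9, 0.06, 0, 0, 0]
    - [1, 0.72, -0.9, 0.06, 0, 0, 0]
    - [1, 0.72, -0.9, 0.06, 0, 0, 0]
    - [1, 0.72, -0.9, 0.06, 0, 0, 0]
    - [1, 0.72, -0.9, 0.06, 0, 0, 0]
    - [1, 0.72, -0.9, 0.06, 0, 0, 0]
    - [1, 0.72, -0.9, 0.06, 0, 0, 0]
    - [1, 0.72, -0.9, 0.06, 0, 0, 0]
    - [1, 0.72, -0.9, 0.06, 0, 0, 0]

```text
t: 1.9
tool_pos: [0.5242, 0.0755, 0.2802]
tcp_rot: [0.0, 0.151, 0.989, 0.0]
contact_force: [-0.2, -0.1, 0.5]
finger_gap: 0.0855
finger_force: 0.0
```

```bash
python3 - <<'E'
from h import *
f=grab("wrist","pics/w1.png");print(f["C"],f["M"].round(3),f["K"][0],f["dist"],env.sense()["tool_pos"],env.sense()["t"])
E
```

```text
[0.45659648 0.09662757 0.40317443] [[ 0.298  0.918  0.26 ]
 [ 0.955 -0.287 -0.08 ]
 [ 0.001  0.272 -0.962]] [407.0099634    0.         316.63872682] [-0.06397731  0.          0.          0.          0.        ] [0.52427912 0.07539158 0.28014935] 1.95
```

View pics/w1.png

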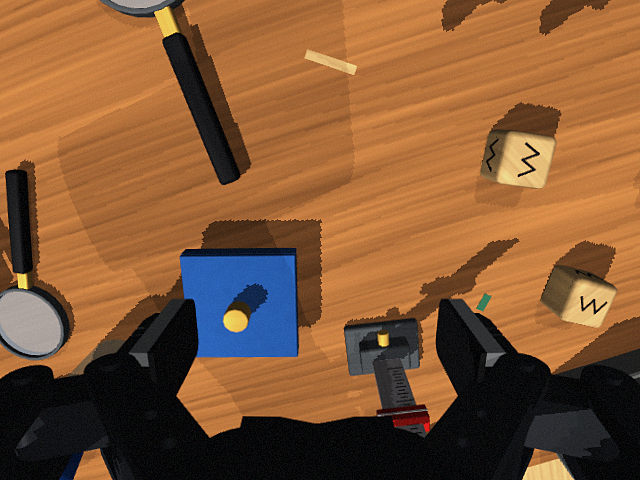

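The wrist view shows the lid at (182–298, 250–357), knob top at (235,319), the stand and red stop at (405,415), and the target lens at left (32,322) with its handle end at (17,172). The bench chip is at (330,62).

```bash
python3 - <<'E'
from h import *
f=grab("wrist");t=grab("top");s=grab("side")
print("knob",plane(f,[(235,319)],.068).round(4), "corners",plane(f,[(182,256),(296,255),(298,356),(184,357)],.042).round(4))
print("chip",plane(f,[(330,62)],0).round(3))
print("stop",tri([f,t,s],[(405,413),(313,151),(414,197)]))
print("lens handle end/ neck",plane(f,[(17,171),(22,272)],.016).round(4))
print("place px",proj(t,[[.40,.22,0]]),proj(f,[[.40,.22,0]]))
im=s["image"][170:270,350:450]; im=cv2.resize(im,(600,600),interpolation=2);cv2.imwrite("pics/c2.png",im[:,:,::-1])
E
```

```text
knob [[ 0.6017 -0.0267  0.068 ]] corners [[ 0.5366 -0.0611  0.042 ]
 [ 0.5676  0.0419  0.042 ]
 [ 0.6709  0.0101  0.042 ]
 [ 0.6381 -0.1019  0.042 ]]
chip [[0.41  0.124 0.   ]]
stop (array([0.70989573, 0.09475245, 0.11411383]), [array([-2.71232331,  1.15093579]), array([-0.47429795, -1.30781303]), array([-1.53485444,  0.43701638])])
lens handle end/ neck [[ 0.4115 -0.1977  0.016 ]
 [ 0.5079 -0.2445  0.016 ]]
place px [[266.9813039  269.91598039]] [[426.71941633  18.6964485 ]]
```

View pics/c2.png

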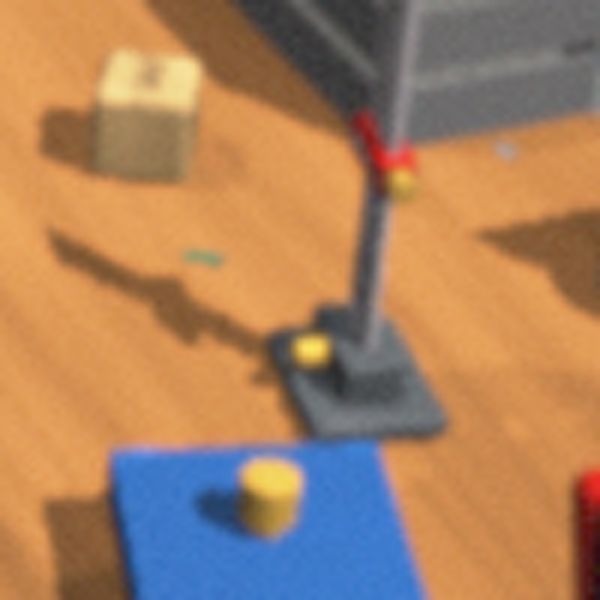

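Call:
send_rows:
  steps:
    - [0.4, 0.155, -0.205, -0.2, 0, 0, 0]
    - [0.4, 0.155, -0.205, -0.3, 0, 0, 0]
    - [0.4, 0.155, -0.205, -0.34, 0, 0, 0]
    - [0.4, 0.155, -0.205, -0.36, 0, 0, 0]
    - [0.4, 0.155, -0.205, -0.36, 0, 0, 0]
    - [0.4, 0.155, -0.205, -0.39, 0, 0, 0]
    - [0.4, 0.155, -0.205, -0.41, 0, 0, 0]
    - [0.4, 0.155, -0.205, -0.428, 0, 0, 0]
    - [0.4, 0.155, -0.205, -0.428, 0, 0, 0]
    - [0.4, 0.155, -0.205, -0.428, 0, 0, 0]
  force: 40

```text
t: 3.1
tool_pos: [0.6023, -0.0273, 0.067]
tcp_rot: [0.001, 0.151, 0.989, 0.0]
contact_force: [0.2, -0.3, -0.2]
finger_gap: 0.0599
finger_force: 0.0
```

Call:
send_rows:
  steps:
    - [-0.2, 0, 0, 0, 0, 0, 0]
    - [-0.5, 0, 0, 0, 0, 0, 0]
    - [-0.7, 0, 0, 0, 0, 0, 0]
    - [-1, 0, 0, 0, 0, 0, 0]
    - [-1, 0, 0, 0, 0, 0, 0]
    - [-1, 0, 0, 0, 0, 0, 0]
    - [-1, 0, 0, 0, 0, 0, 0]
    - [-1, 0, 0, 0, 0, 0, 0]
  force: 40

```text
t: 3.9
tool_pos: [0.6023, -0.0276, 0.0668]
tcp_rot: [0.001, 0.151, 0.988, 0.0]
contact_force: [-1.5, -0.3, 7.3]
finger_gap: 0.0225
finger_force: 39.0
```

Call:
send_rows:
  steps:
    - [-1, 0, 0, 0.01, 0, 0, 0]
    - [-1, 0, 0, 0.02, 0, 0, 0]
    - [-1, 0, 0, 0.03, 0, 0, 0]
    - [-1, 0, 0, 0.045, 0, 0, 0]
    - [-1, 0, 0, 0.06, 0, 0, 0]
    - [-1, 0, 0, 0.08, 0, 0, 0]
    - [-1, 0, 0, 0.1, 0, 0, 0]
    - [-1, 0, 0, 0.12, 0, 0, 0]
    - [-1, 0, 0, 0.14, 0, 0, 0]
    - [-1, 0, 0, 0.16, 0, 0, 0]
    - [-1, 0, 0, 0.16, 0, 0, 0]

```text
t: 5.0
tool_pos: [0.6026, -0.0278, 0.1478]
tcp_rot: [0.001, 0.151, 0.988, 0.0]
contact_force: [0.4, -0.7, -1.9]
finger_gap: 0.0228
finger_force: 39.3
```

```bash
python3 - <<'E'
from h import *
a=grab("wrist")["image"];b=grab("side")["image"]
cv2.imwrite("pics/l1.png",np.hstack([cv2.resize(a,(400,300)),cv2.resize(b[120:345,300:600],(400,300))])[:,:,::-1])
E
```

```text
(no output)
```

View pics/l1.png

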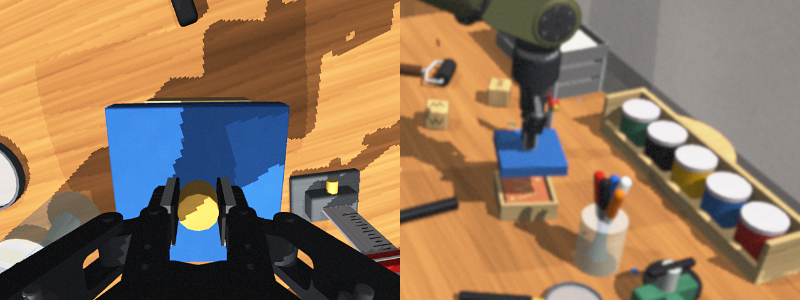

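Lid lifted level; the wrist half shows it gripped by the knob at (200,210), and the side half shows the box left in place. Now I'll carry it over and lower it.

Call:
send_rows:
  steps:
    - [-1, -0.03, 0.036, 0, 0, 0, 0]
    - [-1, -0.08, 0.098, 0, 0, 0, 0]
    - [-1, -0.13, 0.16, 0, 0, 0, 0]
    - [-1, -0.18, 0.22, 0, 0, 0, 0]
    - [-1, -0.23, 0.281, 0, 0, 0, 0]
    - [-1, -0.28, 0.342, 0, 0, 0, 0]
    - [-1, -0.33, 0.403, 0, 0, 0, 0]
    - [-1, -0.37, 0.452, 0, 0, 0, 0]
    - [-1, -0.39, 0.477, -0.04, 0, 0, 0]
    - [-1, -0.405, 0.495, -0.08, 0, 0, 0]
    - [-1, -0.405, 0.495, -0.12, 0, 0, 0]
    - [-1, -0.405, 0.495, -0.15, 0, 0, 0]
    - [-1, -0.405, 0.495, -0.17, 0, 0, 0]
    - [-1, -0.405, 0.495, -0.18, 0, 0, 0]
    - [-1, -0.405, 0.495, -0.187, 0, 0, 0]
    - [-1, -0.405, 0.495, -0.191, 0, 0, 0]
    - [-1, -0.405, 0.495, -0.194, 0, 0, 0]
    - [-1, -0.405, 0.495, -0.197, 0, 0, 0]
    - [-1, -0.405, 0.495, -0.197, 0, 0, 0]

```text
t: 7.0
tool_pos: [0.3996, 0.2198, 0.0475]
tcp_rot: [0.0, 0.151, 0.988, 0.0]
contact_force: [0.0, -1.0, -2.7]
finger_gap: 0.0223
finger_force: 39.4
```

Call:
send_rows:
  steps:
    - [-1, 0, 0, -0.001, 0, 0, 0]
    - [-1, 0, 0, -0.002, 0, 0, 0]
    - [-1, 0, 0, -0.003, 0, 0, 0]
    - [-1, 0, 0, -0.003, 0, 0, 0]

```text
t: 7.4
tool_pos: [0.3996, 0.2199, 0.0467]
tcp_rot: [0.0, 0.151, 0.988, 0.0]
contact_force: [-5.4, -2.8, 12.0]
finger_gap: 0.0221
finger_force: 40.7
```

Call:
send_rows:
  steps:
    - [-1, 0, 0, 0.0015, 0, 0, 0]
    - [-0.4, 0, 0, 0.0015, 0, 0, 0]
    - [-0.2, 0, 0, 0.0015, 0, 0, 0]
    - [0, 0, 0, 0.0015, 0, 0, 0]
    - [0.2, 0, 0, 0.0015, 0, 0, 0]
    - [0.2, 0, 0, 0.0015, 0, 0, 0]
    - [0.2, 0, 0, 0.0015, 0, 0, 0]
    - [0.2, 0, 0, 0.03, 0, 0, 0]
    - [0.2, 0, 0, 0.1, 0, 0, 0]
    - [0.2, 0, 0, 0.2, 0, 0, 0]
    - [0.2, 0, 0, 0.25, 0, 0, 0]
    - [0.2, 0, 0, 0.25, 0, 0, 0]

```text
t: 8.6
tool_pos: [0.4008, 0.2204, 0.1744]
tcp_rot: [0.003, 0.151, 0.988, 0.002]
contact_force: [0.4, -1.3, -1.3]
finger_gap: 0.0514
finger_force: 0.0
```

Call:
send_rows:
  steps:
    - [0.2, 0.03, 0, 0.03, 0, -0.08, 0]
    - [0.2, 0.06, 0, 0.06, 0, -0.16, 0]
    - [0.2, 0.09, 0, 0.08, 0, -0.24, 0]
    - [0.2, 0.12, -0.01, 0.08, 0, -0.32, 0]
    - [0.2, 0.16, -0.02, 0.08, 0, -0.4, 0]
    - [0.2, 0.16, -0.03, 0.08, 0, -0.48, 0]
    - [0.2, 0.16, -0.03, 0.08, 0, -0.5, 0]
    - [0.2, 0.16, -0.03, 0.08, 0, -0.5, 0]
    - [0.2, 0.16, -0.03, 0.08, 0, -0.5, 0]

```text
t: 9.5
tool_pos: [0.4794, 0.2049, 0.2105]
tcp_rot: [0.377, 0.14, 0.914, 0.058]
contact_force: [1.0, -1.4, 0.3]
finger_gap: 0.0513
finger_force: 0.0
```

```bash
python3 - <<'E'
from h import *
s=env.sense();print(s["tool_pos"],s["tcp_rot"])
f=grab("wrist","pics/w2.png")
p=proj(f,[[.7095,.0945,.114]])[0];print(p,f["C"],proj(f,[.4,.22,.038]))
print(proj(f,[[.7095,.0945,.001],[.602,-.0275,.031],[.602,-.0275,.036]]))
E
```

```text
[0.47939421 0.20488732 0.21047494] [0.37715561 0.13970028 0.91374026 0.05758666]
[237.71064674 327.41653685] [0.34360849 0.2260643  0.25097889] [[ 221.45966772 -136.37347062]]
[[225.91422058 230.59201682]
 [ 54.90556595 241.98616243]
 [ 54.28534239 246.77719743]]
```

View pics/w2.png

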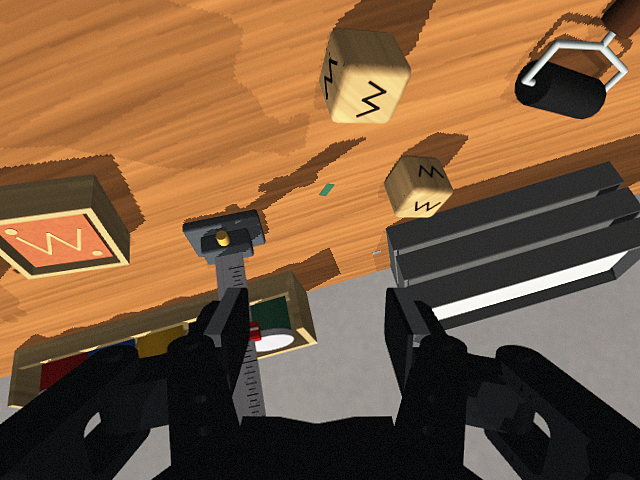

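The finger hides the stop at (250,332). The uncovered block is at left (60,235), and the dies and brayer haven't moved. I'll shift sideways.

Call:
send_rows:
  steps:
    - [1, 0, -0.07, -0.02, 0, 0, 0]
    - [1, 0, -0.15, -0.04, 0, 0, 0]
    - [1, 0, -0.15, -0.04, 0, 0, 0]
    - [1, 0, -0.15, -0.04, 0, 0, 0]
    - [1, 0, -0.15, -0.04, 0, 0, 0]
    - [1, 0, -0.15, -0.04, 0, 0, 0]

```text
t: 10.15
tool_pos: [0.4798, 0.1307, 0.1913]
tcp_rot: [0.378, 0.139, 0.913, 0.058]
contact_force: [-0.6, 0.6, -0.5]
finger_gap: 0.0852
finger_force: 0.0
```

```bash
python3 - <<'E'
from h import *
f=grab("wrist");np.savez("w3.npz",**{k:np.array(f[k]) for k in("image","K","dist","C","M")})
p=proj(f,[[.7095,.0945,.114]])[0].astype(int);print(p,f["C"])
im=f["image"]; x0,y0=p-[50,50]; a=cv2.resize(im[y0:y0+100,x0:x0+100],(400,400),interpolation=0)
b=cv2.resize(im[100:340,0:320],(400,300))
o=np.zeros((400,800,3),np.uint8);o[:,:400]=a;o[:300,400:]=b;print(x0,y0)
cv2.imwrite("pics/c3.png",o[:,:,::-1])
E
```

```text
[313 325] [0.34382713 0.15173476 0.23147424]
263 275
```

View pics/c3.png

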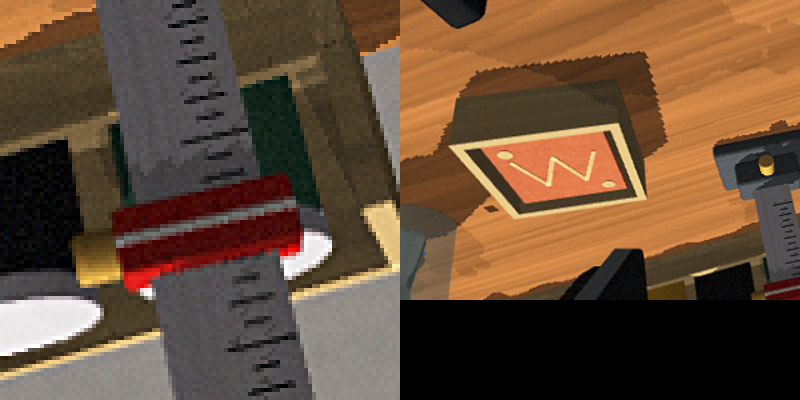

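The stop's white line runs from (292.5,335) to (337.3,325.5) in full-image pixels, and the block face is uncovered and intact. A lower second view will pin down the line's height.

Call:
send_rows:
  steps:
    - [1, 0, 0, -0.05, 0, -0.06, 0]
    - [1, 0, 0, -0.1, 0, -0.12, 0]
    - [1, 0, 0, -0.13, 0, -0.15, 0]
    - [1, 0, 0, -0.13, 0, -0.15, 0]
    - [1, 0, 0, -0.13, 0, -0.15, 0]
    - [1, 0, 0, -0.13, 0, -0.15, 0]
    - [1, 0, 0, -0.13, 0, -0.15, 0]

```text
t: 10.9
tool_pos: [0.4717, 0.0773, 0.232]
tcp_rot: [0.453, 0.126, 0.878, 0.085]
contact_force: [-0.2, 1.3, -0.4]
finger_gap: 0.0856
finger_force: 0.0
```

```bash
python3 - <<'E'
from h import *
f=grab("wrist");np.savez("w4.npz",**{k:np.array(f[k]) for k in("image","K","dist","C","M")})
def ends(im):
    r=im.astype(int); red=((r[...,0]>70)&(r[...,0]>2.2*r[...,1])&(r[...,0]>2.2*r[...,2])).astype(np.uint8)
    red[:, :240]=0; red[:,400:]=0; red[:230]=0
    n,l,st,c=cv2.connectedComponentsWithStats(cv2.morphologyEx(red,cv2.MORPH_CLOSE,np.ones((5,5))))
    i=1+st[1:,4].argmax();print(st[i]);m=l==i
    w=m&(r.min(2)>95); v,u=np.where(w); 
    k=np.polyfit(u,v,1); g=abs(np.polyval(k,u)-v)<1.5; u,v=u[g],v[g];k=np.polyfit(u,v,1)
    # red extents along the line
    a,b=u.min()-.5,u.max()+.5
    print(len(u),np.std(np.polyval(k,u)-v)); return [(a,np.polyval(k,a)),(b,np.polyval(k,b))]
F=[{k:d[k] for k in d.files} for d in (np.load("w3.npz"),np.load("w4.npz"))]
E=[ends(x["image"]) for x in F];print(E)
for j in(0,1): print(tri(F,[E[0][j],E[1][j]]))
print(F[1]["C"]);p=np.mean(E[1],0).astype(int)
cv2.imwrite("pics/c4.png",cv2.resize(f["image"][p[1]-40:p[1]+40,p[0]-50:p[0]+50],(500,400),interpolation=0)[:,:,::-1]);print(p)
E
```

```text
[292 319  47  29 785]
49 0.49314351600845746
[316 230  45  23 676]
61 0.4606709644382465
[[(np.float64(291.5), np.float64(335.25354032114717)), (np.float64(335.5), np.float64(325.3674231202227))], [(np.float64(317.5), np.float64(240.63090754939856)), (np.float64(356.5), np.float64(231.09731739740639))]]
(array([0.69636804, 0.07475975, 0.12168603]), [array([-0.03525124, -0.07142136]), array([0.03593462, 0.0650559 ])])
(array([0.71414797, 0.11375582, 0.11825004]), [array([-0.12078226, -0.2281624 ]), array([0.11892721, 0.20735942])])
[0.33026883 0.09406378 0.24885596]
[337 235]
```

```bash
python3 - <<'E'
from h import *
F=[{k:d[k] for k in d.files} for d in (np.load("w3.npz"),np.load("w4.npz"))]
s=env.sense();print(s["joint_pos"].round(3),s["tool_pos"],s["t"])
def ends(im):
    r=im.astype(int); red=((r[...,0]>70)&(r[...,0]>2.2*r[...,1])&(r[...,0]>2.2*r[...,2])).astype(np.uint8)
    red[:, :260]=0; red[:,400:]=0; red[:150]=0
    red=cv2.morphologyEx(red,cv2.MORPH_CLOSE,np.ones((5,5)))
    n,l,st,c=cv2.connectedComponentsWithStats(red)
    i=1+st[1:,4].argmax();print(st[i]);m=l==i
    sat=r[...,0]-r[...,1]
    w=m&(r[...,1]>60)&(sat<70); v,u=np.where(w)
    k=np.polyfit(u,v,1)
    for _ in range(4):
        g=abs(np.polyval(k,u)-v)<1.5; k=np.polyfit(u[g],v[g],1)
    u,v=u[g],v[g]; a,b=u.min()-.5,u.max()+.5
    print(len(u),np.std(np.polyval(k,u)-v)); return [(a,np.polyval(k,a)),(b,np.polyval(k,b))]
E=[ends(x["image"]) for x in F];print(np.array(E))
for j in(0,1): print(tri(F,[E[0][j],E[1][j]]))
o=[]
for x,e in zip(F,E):
    p=np.mean(e,0).astype(int); c=cv2.resize(x["image"][p[1]-40:p[1]+40,p[0]-40:p[0]+40],(400,400),interpolation=0)
    q=((np.array(e)-p+40+.5)*5).astype(int)
    for a in q: cv2.circle(c,tuple(a.tolist()),3,(0,255,0),-1)
    o.append(c)
cv2.imwrite("pics/c5.png",np.hstack(o)[:,:,::-1])
E
```

```text
[ 0.113 -0.14   2.29  -1.04   0.067 -0.164] [0.4716482  0.07723223 0.23189079] 10.95
[292 319  47  29 785]
99 0.7599547896133951
[316 225  45  28 729]
87 0.6418003083626215
[[[291.5        334.98714778]
  [335.5        325.31989301]]

 [[316.5        241.055693  ]
  [356.5        231.15293149]]]
(array([0.70314818, 0.07334124, 0.11938742]), [array([-0.00876403, -0.01783428]), array([0.00894284, 0.01626192])])
(array([0.71446004, 0.11374557, 0.11815494]), [array([-0.09843721, -0.18659046]), array([0.09694239, 0.16959795])])
```

View pics/c5.png

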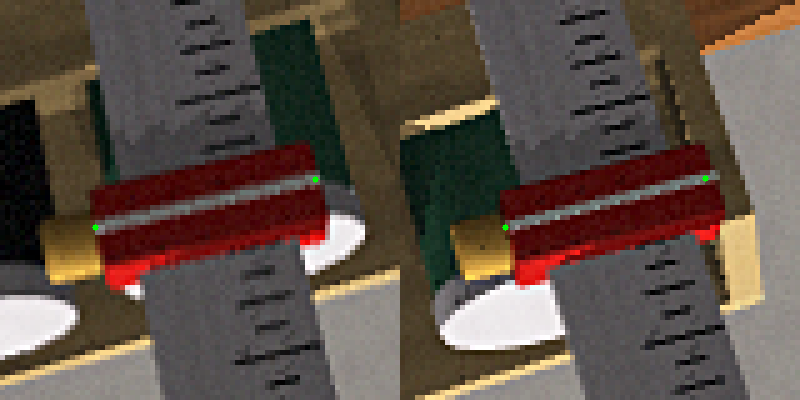

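The green dots sit on the white line in both views. The two rays are too close to parallel for a good depth, so I'll add a steep view from above, then go for the lens.

Call:
send_rows:
  steps:
    - [1, 0, 0, 0.1, 0, 0.08, 0]
    - [1, 0, 0, 0.2, 0, 0.16, 0]
    - [1, 0, 0, 0.3, 0, 0.24, 0]
    - [1, 0.05, -0.02, 0.33, 0, 0.32, 0]
    - [1, 0.1, -0.04, 0.33, 0, 0.4, 0]
    - [1, 0.15, -0.06, 0.33, 0, 0.48, 0]
    - [1, 0.2, -0.08, 0.33, 0, 0.56, 0]
    - [1, 0.26, -0.08, 0.33, 0, 0.64, 0]
    - [1, 0.26, -0.08, 0.33, 0, 0.65, 0]
    - [1, 0.26, -0.08, 0.33, 0, 0.65, 0]
    - [1, 0.26, -0.08, 0.33, 0, 0.65, 0]
    - [1, 0.26, -0.08, 0.33, 0, 0.65, 0]

```text
t: 12.15
tool_pos: [0.6025, 0.0372, 0.3957]
tcp_rot: [-0.033, 0.151, 0.988, 0.012]
contact_force: [-0.9, 1.0, -0.7]
finger_gap: 0.0852
finger_force: 0.0
```

```bash
python3 - <<'E'
from h import *
f=grab("wrist","pics/w5.png");np.savez("w5.npz",**{k:np.array(f[k]) for k in("image","K","dist","C","M")})
print(f["C"],proj(f,[[.705,.093,.118],[.602,-.0275,.036]]))
E
```

```text
[0.54273732 0.05406998 0.52322774] [[392.32746896 288.48486202]
 [261.09757    217.67100173]]
```

View pics/w5.png

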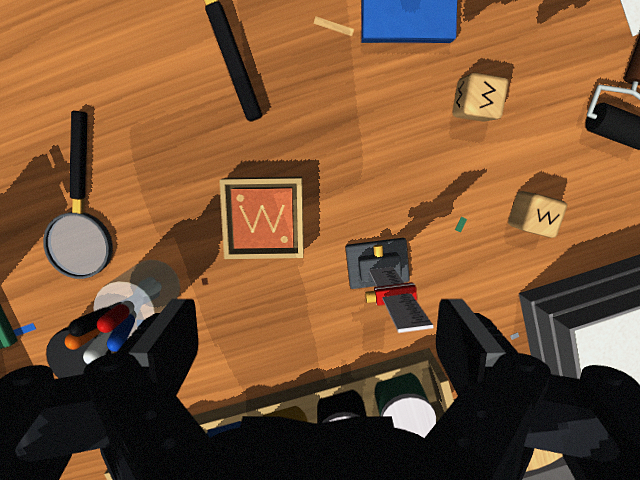

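View w5 (my tenth and last) shows the lid upright on bare bench at (410,15), the box with its bare block at (261,218), the stop at (395,294), and the target lens at (78,244) with its handle at (78,112–198). From here on I measure numerically.

```bash
python3 - <<'E'
from h import *
F=[{k:d[k] for k in d.files} for d in (np.load("w3.npz"),np.load("w4.npz"),np.load("w5.npz"))]
f=F[2]; r=f["image"].astype(int)
def big(m,x0,x1,y0,y1):
    z=np.zeros(m.shape,np.uint8); z[y0:y1,x0:x1]=m[y0:y1,x0:x1]
    n,l,st,c=cv2.connectedComponentsWithStats(z); i=1+st[1:,4].argmax(); return l==i,st[i],c[i]
# stop
red=(r[...,0]>70)&(r[...,0]>2.2*r[...,1])&(r[...,0]>2.2*r[...,2])
m,st,c=big(red,360,430,270,320); print("red",st,c)
for v in range(284,308): print(v,"".join("W" if (r[v,u].min()>70 and np.ptp(r[v,u])<60) else "R" if red[v,u] and r[v,u,0]>150 else "r" if red[v,u] else "." for u in range(362,425)))
# lens
sat=r.max(2)-r.min(2)
m,st,c=big((sat<40),30,125,190,290); print("lens",st,c)
v,u=np.where(m&(np.arange(480)[:,None]>214)); (cx,cy),rad=cv2.minEnclosingCircle(np.c_[u,v].astype(np.float32)); print(cx,cy,rad)
hm,st,c=big((r.max(2)<45),60,100,105,205); print("handle",st,c)
v,u=np.where(hm); line=cv2.fitLine(np.c_[u,v].astype(np.float32),cv2.DIST_HUBER,0,.01,.01).ravel();print(line)
print("lens xy",plane(f,[(cx,cy)],.010),"handle",plane(f,[c,(line[2]+50*line[0],line[3]+50*line[1]),(line[2]-50*line[0],line[3]-50*line[1])],.014))
# block: reddish
m,st,c=big((r[...,0]>130)&(r[...,0]>1.6*r[...,1])&(r[...,2]>55),225,300,180,255);print("block",st,c)
v,u=np.where(m);q=cv2.minAreaRect(np.c_[u,v].astype(np.float32));print(q,plane(f,[q[0]],.031),plane(f,cv2.boxPoints(q),.031).round(4))
print("rim",plane(f,[(221,179),(302,178.5),(302,258),(222,259)],.036).round(4),plane(f,[(221,179),(302,178.5),(302,258),(222,259)],.036).mean(0))
E
```

```text
red [375 287  42  19 343] [394.0728863 293.6180758]
284 WWWWWWWW.WWW.WW...............................WWWWWWW..........
285 WWWWWW..W..WWWW.......................WWWWWWW..................
286 WWWW.WWWWWW...................WWWWWWWW.........................
287 WWWW........r.........WWWWWWWW................rrrrrrrr.........
288 .............WWWWWWWWW.................rrrrrrrrrrrrrrrr........
289 .............WW................rrrrrrrrrrrrrrrrrrrrrrrr........
290 .....................rrrrrRrrrrrrrrrrrrrrrrrrrrrrrrrrr.........
291 .............rrrrrRRRRRRRRRrrrrrrrrrrrrrrrrrrrrrrrrrrrR........
292 .............rRRRRRRRRRRRrrrrrrrrrrrrrrrrrrrrrrrrrrrRRR........
293 .............rRRRRRRRRRrrrrrrrrrrrrrrrrrrrrr..rrRRrRRRR........
294 ..............RRRRRRRRrrrrrrrrrrrrrrrrr...........RRRRR........
295 ..............RRRRRRRRrrrrrrrrr...................rRRRR........
296 ..............rRRRRRRRR..r.........................RRRR........
297 ..............rRRRRRr...............................RRR........
298 ..............rRRRRRR...............................rRR........
299 ..............rRRRRRRW..
[... 732 characters left out ...]
1]
[ 3.4287663e-03 -9.9999410e-01  7.8011963e+01  1.5447684e+02]
lens xy [[ 0.56472382 -0.27412999  0.01      ]] handle [[ 0.45919974 -0.22400775  0.014     ]
 [ 0.40356337 -0.19999751  0.014     ]
 [ 0.51711639 -0.24969355  0.014     ]]
block [ 231  189   62   60 3049] [262.22040013 217.88979993]
((261.63153076171875, 217.99769592285156), (59.06108856201172, 60.58717346191406), 88.99491119384766) [[ 0.60318929 -0.02784548  0.031     ]] [[ 0.5583 -0.0518  0.031 ]
 [ 0.5793  0.0183  0.031 ]
 [ 0.6493 -0.0032  0.031 ]
 [ 0.6278 -0.0755  0.031 ]]
rim [[ 0.5434 -0.0579  0.036 ]
 [ 0.572   0.0342  0.036 ]
 [ 0.6651  0.0043  0.036 ]
 [ 0.6364 -0.0906  0.036 ]] [ 0.60421662 -0.02752911  0.036     ]
```

```bash
python3 - <<'E'
from h import *
F=[{k:d[k] for k in d.files} for d in (np.load("w3.npz"),np.load("w4.npz"),np.load("w5.npz"))]
L=[(291.5,334.99),(316.5,241.06),(374.5,288.4)];Rr=[(335.5,325.32),(356.5,231.15),(415.5,283.6)]
a=tri(F,L);b=tri(F,Rr);print(a,b,np.linalg.norm(a[0]-b[0]))
s=env.sense();print(s["tool_pos"],s["tcp_rot"],s["joint_pos"].round(3))
# handle grip target & orientation
c=np.array([.5647,-.2741]);h=np.array([.4592,-.2240]);d=c-h;print("dist",np.hypot(*d),"yaw",np.arctan2(d[1],d[0]));d/=np.hypot(*d)
print("grip",c-.110*d)
y=np.array([-d[1],d[0],0]);z=np.array([0,0,-1.]);
for sg in(1,-1):
    M=np.c_[np.cross(sg*y,z),sg*y,z];dr=(R.from_matrix(M)*rot(s["tcp_rot"]).inv()).as_rotvec();print("rv frac",dr/(np.pi/2))
E
```

```text
(array([0.69786884, 0.07434121, 0.12115023]), [array([-0.14427586,  0.14626346]), array([ 0.69369149, -0.27289228]), array([-0.51912933,  0.13190947])]) (array([0.70584764, 0.11507103, 0.1211312 ]), [array([0.45368823, 0.0378412 ]), array([ 1.85177702, -0.32414583]), array([-2.11851504,  0.43914008])]) 0.04150397730740067
[0.60197937 0.03726653 0.39671288] [-0.03216718  0.15106984  0.98792248  0.01234283] [-0.011  0.402  1.054  0.034  1.746 -1.274]
dist 0.11679152366503315 yaw -0.44335166015019667
grip [ 0.46533491 -0.22691336]
rv frac [-0.0243604  -0.03653607 -0.08900822]
rv frac [ 0.05491567 -0.03661498  1.90986931]
```

```bash
python3 - <<'E'
from h import *
F=[{k:d[k] for k in d.files} for d in (np.load("w3.npz"),np.load("w5.npz"))]
A=[(40,217),(173.6,197.6),(196.8,257.6),(92,276)];B=[(221,179),(302,178.5),(302,258),(222,259)]
P=[tri(F,[a,b]) for a,b in zip(A,B)]
for p in P: print(p[0].round(4),np.round(p[1],1).tolist())
P=np.array([p[0] for p in P]);print(P.mean(0),np.linalg.norm(P-np.roll(P,1,0),axis=1))
E
```

```text
[ 0.5431 -0.0582  0.0364] [[0.8, -0.0], [-0.4, -0.2]]
[0.5717 0.0334 0.0342] [[1.2, -0.0], [-0.7, -0.1]]
[0.6661 0.0041 0.0325] [[-0.2, 0.0], [0.2, 0.0]]
[ 0.6372 -0.0895  0.0357] [[-1.6, 0.2], [1.1, 0.3]]
[ 0.60450795 -0.0275843   0.03471964] [0.09919943 0.09601648 0.09879951 0.0980405 ]
```

Call:
send_rows:
  steps:
    - [1, -0.07, -0.13, 0, 0, 0, 0]
    - [1, -0.12, -0.22, -0.02, -0.024, -0.037, -0.089]
    - [1, -0.16, -0.31, -0.05, -0.024, -0.037, -0.089]
    - [1, -0.2, -0.39, -0.1, -0.024, -0.037, -0.089]
    - [1, -0.24, -0.47, -0.18, -0.024, -0.037, -0.089]
    - [0.2, -0.274, -0.528, -0.26, -0.024, -0.037, -0.089]
    - [0.2, -0.274, -0.528, -0.35, -0.024, -0.037, -0.089]
    - [0.2, -0.274, -0.528, -0.44, -0.024, -0.037, -0.089]
    - [0.2, -0.274, -0.528, -0.52, -0.024, -0.037, -0.089]
    - [0.2, -0.274, -0.528, -0.58, -0.024, -0.037, -0.089]
    - [0.2, -0.274, -0.528, -0.6, -0.024, -0.037, -0.089]
    - [0.2, -0.274, -0.528, -0.6, -0.024, -0.037, -0.089]

```text
t: 13.4
tool_pos: [0.4646, -0.2267, 0.0976]
tcp_rot: [-0.001, 0.22, 0.976, 0.0]
contact_force: [0.6, 0.5, 1.2]
finger_gap: 0.0513
finger_force: 0.0
```

```bash
python3 - <<'E'
from h import *
f=grab("wrist");s=env.sense();r=f["image"].astype(int);print(s["tool_pos"],s["tcp_rot"])
g=np.array([.465,-.227]);
t0=plane(f,[(300,200)],0)
z=np.zeros((480,640),np.uint8);m=(r.max(2)<45).astype(np.uint8)
pts=proj(f,[[g[0]-.063*np.cos(-.44),g[1]-.063*np.sin(-.44),.016],[g[0],g[1],.016],[g[0]+.05*np.cos(.44),g[1]+.05*np.sin(-.44),.016]]);print(pts)
for v in range(20,420,25):
    u=np.where(m[v,200:430])[0]+200; print(v,(u.min(),u.max(),len(u)) if len(u) else None)
E
```

```text
[ 0.4653766  -0.22716032  0.09905655] [ 5.39008903e-04  2.19825836e-01  9.75538974e-01 -1.48643555e-04]
[[316.25767059 137.51689226]
 [316.66338693 258.91879223]
 [316.94210389 342.20539328]]
20 None
45 None
70 None
95 None
120 None
145 (np.int64(297), np.int64(320), 24)
170 (np.int64(294), np.int64(322), 29)
195 (np.int64(295), np.int64(322), 28)
220 (np.int64(296), np.int64(322), 27)
245 (np.int64(296), np.int64(323), 28)
270 (np.int64(297), np.int64(323), 27)
295 (np.int64(238), np.int64(409), 52)
320 (np.int64(200), np.int64(429), 93)
345 (np.int64(200), np.int64(429), 70)
370 (np.int64(200), np.int64(429), 111)
395 (np.int64(200), np.int64(429), 67)
```

Call:
send_rows:
  steps:
    - [0.2, -0.003, -0.006, -0.03, 0, 0, 0]
    - [0.2, -0.003, -0.006, -0.07, 0, 0, 0]
    - [0.2, -0.003, -0.006, -0.11, 0, 0, 0]
    - [0.2, -0.003, -0.006, -0.13, 0, 0, 0]
    - [0.2, -0.003, -0.006, -0.14, 0, 0, 0]
    - [0.2, -0.003, -0.006, -0.145, 0, 0, 0]
    - [0.2, -0.003, -0.006, -0.145, 0, 0, 0]

```text
t: 14.15
tool_pos: [0.4637, -0.2303, 0.0255]
tcp_rot: [-0.0, 0.22, 0.976, 0.0]
contact_force: [0.4, -0.8, 0.4]
finger_gap: 0.0512
finger_force: 0.0
```

Call:
send_rows:
  steps:
    - [-0.3, 0, 0, 0, 0, 0, 0]
    - [-0.5, 0, 0, 0, 0, 0, 0]
    - [-0.6, 0, 0, 0, 0, 0, 0]
    - [-0.7, 0, 0, 0, 0, 0, 0]
    - [-1, 0, 0, 0, 0, 0, 0]
    - [-1, 0, 0, 0, 0, 0, 0]
    - [-1, 0, 0, 0, 0, 0, 0]
    - [-1, 0, 0, 0, 0, 0, 0]
  force: 30

```text
t: 14.95
tool_pos: [0.4635, -0.2302, 0.0251]
tcp_rot: [-0.001, 0.22, 0.976, 0.0]
contact_force: [-1.5, 1.9, 6.1]
finger_gap: 0.0141
finger_force: 29.8
```

Call:
send_rows:
  steps:
    - [-1, 0, 0, 0, 0, 0, 0]
    - [-1, 0, 0, 0, 0, 0, 0]
    - [-1, 0, 0, 0.005, 0, 0, 0]
    - [-1, 0, 0, 0.015, 0, 0, 0]
    - [-1, 0, 0, 0.03, 0, 0, 0]
    - [-1, 0, 0, 0.05, 0, 0, 0]
    - [-1, 0, 0, 0.08, 0, 0, 0]
    - [-1, 0, 0, 0.12, 0, 0, 0]
    - [-1, 0, 0, 0.16, 0, 0, 0]
    - [-1, 0, 0, 0.19, 0, 0, 0]
    - [-1, 0, 0, 0.2, 0, 0, 0]
    - [-1, 0, 0, 0.2, 0, 0, 0]
  force: 90

```text
t: 16.15
tool_pos: [0.4635, -0.2302, 0.1254]
tcp_rot: [-0.0, 0.22, 0.975, 0.0]
contact_force: [-0.2, -0.2, -1.8]
finger_gap: 0.012
finger_force: 88.0
```

Call:
send_rows:
  steps:
    - [-1, -0.04, 0, 0.03, 0, 0, 0]
    - [-1, -0.09, 0, 0.03, 0, 0, 0]
    - [-1, -0.14, 0, 0.03, 0, 0, 0]
    - [-1, -0.18, 0.02, 0.03, 0, 0, 0.02]
    - [-1, -0.2, 0.06, 0.03, 0, 0, 0.06]
    - [-1, -0.2, 0.12, 0.03, 0, 0, 0.11]
    - [-1, -0.2, 0.18, 0.03, 0, 0, 0.16]
    - [-1, -0.2, 0.24, 0.03, 0, 0, 0.21]
    - [-1, -0.19, 0.3, 0.03, 0, 0, 0.25]
    - [-1, -0.17, 0.35, 0.03, 0, 0, 0.282]
    - [-1, -0.14, 0.38, 0.03, 0, 0, 0.282]
    - [-1, -0.1, 0.4, 0.03, 0, 0, 0.282]
    - [-1, -0.06, 0.405, 0.03, 0, 0, 0.282]
    - [-1, -0.02, 0.405, 0.03, 0, 0, 0.282]
    - [-1, 0.02, 0.405, 0.03, 0, 0, 0.282]
    - [-1, 0.045, 0.405, 0.03, 0, 0, 0.282]
    - [-1, 0.06, 0.405, 0.03, 0, 0, 0.282]
    - [-1, 0.06, 0.405, 0.03, 0, 0, 0.282]
    - [-1, 0.06, 0.405, 0.03, 0, 0, 0.282]
    - [-1, 0.06, 0.405, 0.03, 0, 0, 0.282]

```text
t: 18.15
tool_pos: [0.4927, -0.0276, 0.1396]
tcp_rot: [-0.001, 0.0, 1.0, 0.0]
contact_force: [-0.1, 0.1, -1.9]
finger_gap: 0.0123
finger_force: 88.2
```

```bash
python3 - <<'E'
from h import *
s=env.sense();print(s["tool_pos"],s["tcp_rot"],s["contact_force"],s["wrist_torque"],s["t"])
for n in("top","side","wrist"):
    f=grab(n,f"pics/f_{n}.png");np.savez(f"f_{n}.npz",**{k:np.array(f[k]) for k in("image","K","dist","C","M")})
    r=f["image"].astype(int);hole=np.array([[.6035+.045*np.cos(a),-.0277+.045*np.sin(a),.1213] for a in np.linspace(0,6.28,9)[:-1]])
    print(n,proj(f,[.6035,-.0277,.1213]).round(1),proj(f,hole).round(0).tolist())
    c=proj(f,[.6035,-.0277,.1213])[0].astype(int); v=c[1]; 
    if 0<=v<480:
        print([tuple(r[v,u]) for u in range(max(c[0]-26,0),min(c[0]+26,640),2)])
E
```

```text
[ 0.49273588 -0.02761005  0.13957558] [-1.24365785e-03  3.91152023e-04  9.99999140e-01  1.40098984e-04] [-0.13782355  0.07610246 -1.90437869] [-0.00513003  0.03933034 -0.009453  ] 18.15
top [[359.  188.9]] [[359.0, 172.0], [347.0, 177.0], [342.0, 189.0], [347.0, 201.0], [359.0, 206.0], [371.0, 201.0], [376.0, 189.0], [371.0, 177.0]]
[(np.int64(165), np.int64(114), np.int64(61)), (np.int64(162), np.int64(113), np.int64(60)), (np.int64(95), np.int64(63), np.int64(33)), (np.int64(99), np.int64(65), np.int64(32)), (np.int64(100), np.int64(66), np.int64(31)), (np.int64(81), np.int64(84), np.int64(86)), (np.int64(168), np.int64(164), np.int64(153)), (np.int64(165), np.int64(155), np.int64(146)), (np.int64(191), np.int64(160), np.int64(150)), (np.int64(185), np.int64(159), np.int64(148)), (np.int64(184), np.int64(158), np.int64(147)), (np.int64(182), np.int64(157), np.int64(145)), (np.int64(183), np.int64(157), np.int64(148)), (np.int64(184), np.int64(158), np.int64(147)), (np.int64(183), np.int64(158), np.int64(148)), (np.int64(183), np.int64(157), np.int64(148)), (np.int64(184), np.int64(
[... 1258 characters left out ...]
), np.int64(206), np.int64(202)), (np.int64(237), np.int64(228), np.int64(208)), (np.int64(241), np.int64(233), np.int64(211)), (np.int64(219), np.int64(214), np.int64(199)), (np.int64(194), np.int64(199), np.int64(210)), (np.int64(210), np.int64(217), np.int64(223)), (np.int64(215), np.int64(219), np.int64(226)), (np.int64(211), np.int64(215), np.int64(223)), (np.int64(178), np.int64(185), np.int64(192)), (np.int64(107), np.int64(112), np.int64(116)), (np.int64(150), np.int64(124), np.int64(110)), (np.int64(218), np.int64(147), np.int64(88))]
wrist [[315.2 522.9]] [[315.0, 585.0], [379.0, 567.0], [410.0, 522.0], [387.0, 471.0], [315.0, 448.0], [244.0, 471.0], [220.0, 522.0], [252.0, 567.0]]
```

```bash
cat > fit.py <<'E'
from h import *
from scipy.optimize import least_squares
A=np.linspace(0,2*np.pi,72,endpoint=False)
def hull(f,p):
    Q=R.from_rotvec([p[3],p[4],0]); P=[Q.apply([.045*np.cos(a),.045*np.sin(a),h])+p[:3] for h in(-.006,.006) for a in A]
    return cv2.convexHull(proj(f,np.array(P)).astype(np.float32))
def edges(f,p):
    r=f["image"].astype(float); r=cv2.GaussianBlur(r,(0,0),.7); S=(r.max(2)-r.min(2))/(r.max(2)+1)
    H=hull(f,p)[:,0]; c=H.mean(0); out=[]
    for a in A:
        d=np.array([np.cos(a),np.sin(a)]); t=np.arange(5,40,.1)
        ins=[cv2.pointPolygonTest(H.reshape(-1,1,2),(c+d*x).tolist(),True) for x in t]; t0=t[np.argmin(np.abs(ins))]
        t=np.arange(t0-5,t0+5,.1); q=c+np.outer(t,d); s=cv2.remap(S.astype(np.float32),q[:,:1].astype(np.float32),q[:,1:].astype(np.float32),1).ravel()
        k=np.where((s[:-1]<.36)&(s[1:]>=.36))[0]
        if len(k) and s[0]<.36 and s[-1]>.4: out.append(q[k[np.argmin(abs(k-50))]])
    return np.array(out)
def run(fs,p0):
    p=np.array(p0)
    for it in range(3):
        E=[edges(f,p) for f in fs]
        res=lambda p:np.concatenate([[cv2.pointPolygonTest(hull(f,p),e.tolist(),True) for e in ee] for f,ee in zip(fs,E)])
        o=least_squares(res,p,loss="soft_l1",f_scale=.3,x_scale=[.01,.01,.01,.1,.1],diff_step=1e-3); p=o.x
    print([len(e) for e in E],"pos",p[:3].round(4),"tilt deg",np.degrees(p[3:]).round(2),"rms",np.sqrt(np.mean(res(p)**2)).round(2),"sd",np.sqrt(np.diag(np.linalg.pinv(o.jac.T@o.jac))*.1).round(4))
    return p
E
python3 - <<'E'
from fit import *
F=[{k:d[k] for k in d.files} for d in (np.load("f_top.npz"),np.load("f_side.npz"))]
p=run(F,[.6035,-.0277,.1206,.001,.001])
E
```

```text
[49, 65] pos [ 0.6074 -0.0279  0.1198] tilt deg [-0.52  6.58] rms 0.9 sd [0.0003 0.0002 0.0003 0.0075 0.0112]
```

```bash
python3 - <<'E'
from fit import *
F=[{k:d[k] for k in d.files} for d in (np.load("f_top.npz"),np.load("f_side.npz"))]
p=np.array([ 0.6060,-0.0279,.1206,0,0])
for f in F:
    E=edges(f,p);H=hull(f,p);c=H[:,0].mean(0)
    print(c,[(int(np.degrees(np.arctan2(*(e-c)[::-1]))),round(cv2.pointPolygonTest(H,e.tolist(),True),1)) for e in E])
# side-view handle: dark pixels
f=F[1];r=f["image"].astype(int)
print(proj(f,[[.6065-.173,-.0277,.1286],[.6065-.173,-.0277,.1146],[.6065-.063,-.0277,.1286]]))
x,y=proj(f,[.6065-.173,-.0277,.122])[0].astype(int)
for v in range(y-12,y+16): print(v,"".join("#" if m<50 else "+" if m<90 else "." for m in r[v,x-20:x+75].max(1)))
print(x-20)
E
```

```text
[359.04248 188.04063] [(0, -0.2), (4, -0.2), (9, -0.1), (15, -0.0), (19, -0.1), (24, -0.0), (124, -0.2), (155, -3.7), (160, -2.1), (165, -0.3), (169, -0.4), (174, -0.4), (180, -0.3), (-175, -0.3), (-170, -0.4), (-165, -0.4), (-160, -0.3), (-154, -0.3), (-150, -0.1), (-145, 0.1), (-139, -0.1), (-135, -0.3), (-130, 0.1), (-125, 0.3), (-120, 0.1), (-115, 0.2), (-110, 0.5), (-105, 0.4), (-99, 0.5), (-94, 0.6), (-90, 0.6), (-85, 0.6), (-80, 0.6), (-75, 0.6), (-70, 0.6), (-65, 0.6), (-59, 0.6), (-54, 0.7), (-49, 0.8), (-45, 1.0), (-40, 0.9), (-35, 0.8), (-30, 0.8), (-24, 0.7), (-20, 0.7), (-15, 0.5), (-9, -0.2), (-5, -0.2)]
[397.0716  229.87164] [(0, -1.3), (4, -2.7), (9, -4.4), (35, -3.3), (40, -2.1), (45, -1.2), (49, -0.7), (54, -0.4), (60, -0.2), (64, 0.0), (70, 0.4), (75, 0.6), (79, 0.8), (84, 0.9), (90, 1.0), (95, 1.0), (99, 1.1), (105, 1.2), (109, 1.2), (115, 1.2), (119, 1.4), (124, 1.5), (130, 1.6), (135, 1.6), (140, 1.5), (145, 1.6), (150, 1.8), (155, 1.9), (160, 2.4), (164, 3.2), (170, 3.4), (175, 2.8), (180, 1.5), (-175, 0.8), (-170, 0.7), (-164, 0.7), (-159, 0.2), (-155, 0.2), (
[... 2527 characters left out ...]
 ...............................................................................................
254 ...............................................................................................
255 ..................................................................+............................
256 ..................................................................++...........................
257 ..................................................................++...........................
258 ..................................................................++...........................
259 ..................................................................++...........................
304
```

```bash
cat >> fit.py <<'E'
def hull(f,p):
    Q=R.from_rotvec([p[3],p[4],0]); P=[Q.apply([q*np.cos(a),q*np.sin(a),h])+p[:3] for h,q in((-.006,p[5] if len(p)>5 else .041),(0,.045),(.006,p[5] if len(p)>5 else .041)) for a in A]
    return cv2.convexHull(proj(f,np.array(P)).astype(np.float32))
_e=edges
OK=[lambda a:(a<30)|(a>165),lambda a:((a>48)&(a<145))|((a>-150)&(a<-58))]
def run2(fs,p0):
    p=np.array(p0)
    for it in range(4):
        E=[]
        for f,ok in zip(fs,OK):
            e=_e(f,p);c=hull(f,p)[:,0].mean(0);a=np.degrees(np.arctan2(e[:,1]-c[1],e[:,0]-c[0]));E.append(e[ok(a)])
        res=lambda p:np.concatenate([[cv2.pointPolygonTest(hull(f,p),e.tolist(),True) for e in ee] for f,ee in zip(fs,E)])
        o=least_squares(res,p,loss="soft_l1",f_scale=.3,x_scale=[.01,.01,.01,.1,.1,.01][:len(p)],diff_step=1e-3); p=o.x
    print([len(e) for e in E],"pos",p[:3].round(4),"tilt deg",np.degrees(p[3:5]).round(2),p[5:],"rms",np.sqrt(np.mean(res(p)**2)).round(2),"per cam",[np.mean(x).round(2) for x in np.split(res(p),[len(E[0])])],"sd",np.sqrt(np.diag(np.linalg.pinv(o.jac.T@o.jac))*.1).round(4))
    return p
E
python3 - <<'E'
from fit import *
F=[{k:d[k] for k in d.files} for d in (np.load("f_top.npz"),np.load("f_side.npz"))]
run2(F,[.6035,-.0277,.1206,.01,.01]); run2(F,[.6035,-.0277,.1206,.01,.01,.042])
# cut in top view w/o lens offset: compare known block position through the top/side cameras and stop line in side
s=F[1];r=s["image"].astype(int)
x,y=proj(s,[.7095,.0945,.1212])[0];print("stop px pred centre",x,y,"front ends",proj(s,[[.6979,.0743,.1212],[.7058,.1151,.1212]]).round(1),"z+/-",proj(s,[[.70,.0945,.1292],[.70,.0945,.1132]]).round(1))
x,y=int(x),int(y)
for v in range(y-12,y+12): print(v,"".join("W" if c.min()>150 else "R" if c[0]>150 and c[1]<90 else "r" if c[0]>80 and c[0]>2*c[1] else "." for c in r[v,x-18:x+18]))
print(x-18)
E
```

```text
[44, 38] pos [ 0.6075 -0.0277  0.1195] tilt deg [2.66 3.91] [] rms 0.26 per cam [np.float64(-0.12), np.float64(-0.05)] sd [0.0003 0.0002 0.0003 0.009  0.0136]
[44, 38] pos [ 0.6076 -0.0276  0.1194] tilt deg [1.77 4.39] [0.04183488] rms 0.26 per cam [np.float64(-0.11), np.float64(-0.03)] sd [0.0004 0.0003 0.0003 0.0191 0.0155 0.001 ]
stop px pred centre 412.66638701320966 195.07938229581345 front ends [[412.3 199.9]
 [407.5 191.3]] z+/- [[409.6 193. ]
 [408.9 198.5]]
183 ....................................
184 ....................................
185 ....................................
186 ....................................
187 ....................................
188 ....................................
189 ...............rrr..................
190 ...............rrr..................
191 ...............rrrr.................
192 ................rrr.................
193 .................rrr................
194 .................rRR................
195 .................rRRR.rRr...........
196 .................rRRRRRRr...........
197 ..................rRRRrrr...........
198 ...................rR...............
199 ....................................
200 ....................................
201 ....................................
202 ....................................
203 ....................................
204 ....................................
205 ....................................
206 ....................................
394
```

```bash
python3 - <<'E'
import fit; from fit import *
F=[{k:d[k] for k in d.files} for d in (np.load("f_top.npz"),np.load("f_side.npz"))]
for f,n in zip(F,("top0","side0")): f["image"]=cv2.imread(f"pics/{n}.png")[:,:,::-1]
p=np.array([.5647,-.2741,.006,0,0.])
nk=[]
for f in F:
    c,n=proj(f,[p[:3],p[:3]+.07*np.array([-np.cos(.44),np.sin(.44),0])]);nk.append(np.degrees(np.arctan2(*(n-c)[::-1])))
    E=fit._e(f,p);H=hull(f,p);c=H[:,0].mean(0);print(nk[-1],[(int(np.degrees(np.arctan2(*(e-c)[::-1]))),round(cv2.pointPolygonTest(H,e.tolist(),True),1)) for e in E])
full=lambda k:(lambda a:abs((a-nk[k]+180)%360-180)>30)
fit.OK=[full(0),full(1)]; run2(F,p+[0,0,0,.01,.01])
# same angular windows as in the air
fit.OK=[lambda a:full(0)(a)&((a<30)|(a>165)),lambda a:full(1)(a)&(((a>48)&(a<145))|((a>-150)&(a<-58)))]; run2(F,p+[0,0,0,.01,.01])
E
```

```text
114.78978491137232 [(0, -1.7), (4, -1.7), (9, -1.6), (14, -1.3), (20, -1.2), (25, -1.1), (29, -0.9), (35, -0.8), (39, -0.7), (45, -0.5), (49, -0.4), (55, -0.2), (60, -0.0), (64, -0.1), (70, 0.1), (74, 0.2), (79, 0.3), (85, 0.5), (90, 0.6), (94, 0.9), (99, 1.4), (105, 1.8), (110, 1.9), (115, 1.9), (119, 1.5), (124, 1.4), (129, 1.5), (134, 1.5), (140, 1.5), (145, 1.6), (150, 1.5), (154, 1.6), (160, 1.6), (165, 1.7), (169, 1.6), (175, 1.5), (180, 1.6), (-174, 1.5), (-170, 1.4), (-164, 1.4), (-160, 1.2), (-155, 1.1), (-150, 1.0), (-145, 0.9), (-140, 0.8), (-135, 0.9), (-129, 0.9), (-125, 0.7), (-120, 0.5), (-115, 0.3), (-110, 0.1), (-105, -0.1), (-100, -0.2), (-95, -0.5), (-90, -0.7), (-84, -0.8), (-80, -1.0), (-75, -1.1), (-69, -1.2), (-64, -1.4), (-60, -1.6), (-54, -1.5), (-50, -1.6), (-45, -1.9), (-40, -2.0), (-35, -1.9), (-30, -1.9), (-24, -1.8), (-19, -1.7), (-14, -1.8), (-9, -1.8), (-5, -1.8)]
-175.67226323463962 [(0, -2.0), (5, -2.2), (9, -2.2), (14, -2.2), (19, -2.4), (24, -2.6), (29, -2.8), (34, -2.9), (39, -3.0), (45, -3.1), (50, -3.0), (55, -3.0), (59, -2.9), (65, -2.5), (70, 
[... 347 characters left out ...]
(-150, 1.2), (-145, 1.1), (-140, 1.0), (-135, 0.9), (-130, 0.8), (-124, 0.8), (-120, 0.9), (-114, 0.8), (-110, 0.7), (-105, 0.8), (-99, 0.7), (-95, 0.5), (-90, 0.4), (-84, 0.4), (-80, 0.3), (-75, 0.2), (-70, 0.2), (-64, 0.1), (-59, -0.1), (-55, -0.2), (-50, -0.3), (-45, -0.4), (-40, -0.5), (-35, -0.7), (-30, -1.1), (-24, -1.4), (-20, -1.6), (-15, -1.6), (-9, -1.8), (-5, -1.9)]
[60, 60] pos [ 0.5665 -0.2788  0.0064] tilt deg [ 2.75 -2.55] [] rms 0.25 per cam [np.float64(-0.09), np.float64(-0.09)] sd [0.0002 0.0002 0.0003 0.0078 0.0089]
[46, 37] pos [ 0.5663 -0.2789  0.0067] tilt deg [ 3.06 -1.47] [] rms 0.26 per cam [np.float64(-0.16), np.float64(-0.1)] sd [0.0003 0.0002 0.0003 0.0094 0.0138]
```

```bash
python3 - <<'E'
import fit; from fit import *
F=[{k:d[k] for k in d.files} for d in (np.load("f_top.npz"),np.load("f_side.npz"))]
# lid in initial top image
im=cv2.imread("pics/top0.png");b=((im[...,0]>100)&(im[...,0].astype(int)>1.6*im[...,2])).astype(np.uint8);b[:,:320]=0;b[:,400:]=0;b[:160]=0;b[230:]=0
b=cv2.morphologyEx(b,cv2.MORPH_CLOSE,np.ones((9,9)));v,u=np.where(b);q=cv2.minAreaRect(np.c_[u,v].astype(np.float32));print("lid top cam",q,plane(F[0],[q[0]],.040).round(4))
# handle profile in side image
f=F[1];g=f["image"].astype(float).max(2)
def prof(c,v0,v1):
    t=np.arange(v0,v1,.05);s=np.interp(t,np.arange(480),g[:,c]);d=t[s<110];return (d.min().round(2),d.max().round(2)) if len(d) else None
def model(c,pitch,dz=0):
    P=[]
    for x in(-.173,-.063):
        for y in(-.0075,.0075):
            for z in(-.008,.008):
                a=np.array([x+.114,y,z]);a=R.from_rotvec([0,pitch,0]).apply(a);P.append(a+[.4927,-.0276,.1226+dz])
    H=cv2.convexHull(proj(f,np.array(P)).astype(np.float32))
    t=np.arange(220,260,.05);k=[x for x in t if cv2.pointPolygonTest(H,(float(c),float(x)),False)>=0];return (round(k[0],2),round(k[-1],2)) if k else None
for c in (329,332,335,338,341,363,365,367,369):
    print(c,prof(c,228,252),[model(c,np.radians(d)) for d in(0,5)])
E
```

```text
lid top cam ((357.8081359863281, 195.74867248535156), (40.06920623779297, 38.74581527709961), 17.10272979736328) [[ 0.6036 -0.0286  0.04  ]]
329 (np.float64(239.7), np.float64(247.25)) [(np.float64(238.15), np.float64(248.4)), (np.float64(236.6), np.float64(246.75))]
332 (np.float64(239.05), np.float64(246.35)) [(np.float64(237.55), np.float64(247.8)), (np.float64(236.2), np.float64(246.3))]
335 (np.float64(238.4), np.float64(245.95)) [(np.float64(236.9), np.float64(247.15)), (np.float64(235.8), np.float64(245.9))]
338 (np.float64(237.9), np.float64(245.4)) [(np.float64(236.3), np.float64(246.5)), (np.float64(235.4), np.float64(245.5))]
341 (np.float64(237.25), np.float64(244.9)) [(np.float64(235.65), np.float64(245.85)), (np.float64(235.05), np.float64(245.05))]
363 (np.float64(228.0), np.float64(251.95)) [(np.float64(231.1), np.float64(241.15)), (np.float64(232.15), np.float64(242.0))]
365 (np.float64(232.45), np.float64(251.95)) [(np.float64(230.65), np.float64(240.7)), (np.float64(231.85), np.float64(241.75))]
367 (np.float64(231.9), np.float64(251.3)) [(np.float64(230.25), np.float64(240.3)), (np.float64(231.6), np.float64(241.45))]
369 (np.float64(231.6), np.float64(251.95)) [(np.float64(229.85), np.float64(239.85)), (np.float64(231.35), np.float64(241.2))]
```

The handle edges in the side view match a level pose to within about 0.5°. The lens sits about 3 mm too far forward and 1.5 mm low, so I'll make a small correction and hold.

Call:
send_rows:
  steps:
    - [-1, -0.003, -0.0005, 0.0015, 0, 0, 0]
    - [-1, -0.006, -0.001, 0.003, 0, 0, 0]
    - [-1, -0.006, -0.001, 0.003, 0, 0, 0]
    - [-1, -0.006, -0.001, 0.003, 0, 0, 0]
    - [-1, -0.006, -0.001, 0.003, 0, 0, 0]
    - [-1, -0.006, -0.001, 0.003, 0, 0, 0]
    - [-1, -0.006, -0.001, 0.003, 0, 0, 0]
    - [-1, -0.006, -0.001, 0.003, 0, 0, 0]
    - [-1, -0.006, -0.001, 0.003, 0, 0, 0]
    - [-1, -0.006, -0.001, 0.003, 0, 0, 0]

```text
t: 19.3
tool_pos: [0.4903, -0.0281, 0.1412]
tcp_rot: [-0.001, 0.0, 1.0, 0.0]
contact_force: [0.1, -1.1, -1.7]
finger_gap: 0.0123
finger_force: 88.2
```

```bash
python3 - <<'E'
from fit import *
s=env.sense();print(s["tool_pos"],s["finger_gap"],s["contact_force"],abs(s["joint_velocities"]).max())
run2([grab("top"),grab("side")],[.604,-.028,.121,.01,.01])
print(env.hand_in())
E
```

```text
[ 0.49029344 -0.02807884  0.14116343] 0.01231620429821394 [ 0.05763726 -1.14003121 -1.65913181] 0.0010140211808536512
[45, 38] pos [ 0.6052 -0.028   0.1208] tilt deg [2.49 3.51] [] rms 0.32 per cam [np.float64(-0.14), np.float64(-0.09)] sd [0.0003 0.0002 0.0003 0.0096 0.014 ]
the job is handed in; nothing more can be done
None
```

The job is handed in at about 19 s: the blue lid is upright on the bare bench, and the lens is held still, centred over the block to within about 2 mm, with its middle at about 121 mm, level with the white line to within about 1–2 mm. The handle edges put it within about 0.5° of level, though a less reliable fit to the rim read about 3–4° of tilt.

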